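Close the servo supply's service hatch over its wing stud and hold it down

TASK

The service hatch of the servo supply stands open and the wing stud on its deck has been left crosswise: while the hatch is still open, turn the wing until it is in line with the slot that will come down over it (pointing straight towards and away from the hinge). Then swing the hatch shut over the wing and press it down against its rubber seal until it sits fully home on the frame, and finish while still holding it pressed down with the gripper's fingers, so that I can give the wing its quarter turn and lock it. Leave the other things on the bench and on the unit where they are.

Things in the scene. Friction and masses are not known exactly. Their poses are not given: they have to be found in the camera images.
- unit: the servo supply, a dark sheet-steel case 240 (x) x 340 (y) x 70 mm high, fixed to the bench; origin at the centre of its underside, z up. Its flat deck is 70 mm above the bench. On the deck, from its y = +40 mm towards -y: hatch hinge, opening with frame, then the wing stud at x = 0, y = -115 mm, with the case's edge at y = -170 mm
- frame_mid (a point): middle of the deck's opening, level with the top of the frame: strips 8 mm high round the opening, outer edges 83 mm either way along the unit's x, 50.5 mm towards the stud (-y) and 42.5 mm towards the hinge (+y). The hatch sits home on this frame. Axes as the unit's
- seal_top (a point): middle of the top of the rubber seal, 150 mm long along the unit's x and 7.5 mm wide, in the stud side of the frame; it stands 5.5 mm above the frame and is springy (about 2.5 N per mm)
- hinge (a point): middle of the hatch's hinge axis, which runs along the unit's x, 78 mm above the bench, at the unit's y = +40 mm. Axes as the unit's. The deck behind it (+y) is flat to the case's edge, 130 mm away, save for the dish
- wing (a point): centre of the stud's wing: plain steel, 32 mm long (its own y), 9 mm thick (its own x), 20.5 mm tall (13.5 to 34 mm above the deck; this point 24 mm above it), on a thin neck over a round boss 24 mm across and 8 mm high. The deck is flat and free for 50 mm all round the stud
- stud (a joint): angle of the wing's long side from the unit's y axis, rad, counter-clockwise from above: in line with the slot at 0 and, being symmetrical, at 3.14. Starts from 0.6 to 2.54; turns between -0.4 and 3.54; friction (0.05 N m) keeps it where it is left. It passes the slot within about 0.25 rad of in line; else the hatch lands on it and stays some 26 mm off
- hatch (a joint): opening angle, rad: 0 = home on the frame, 1.57 upright, stop at 2.05. Starts leaning back at 1.65 to 1.95. A stiff hinge (0.26 N m) keeps it at any angle. Shut but not pressed it rests on the seal at 0.04 or more; from there to 0 takes about 9 N on the face beside the slot, and the seal lifts it again if let go
- slot (a point): centre of the hatch's slot (16 mm along the hinge, 40 mm across), on the outer face (the top when shut), 155 mm from the hinge; x along the hinge, z out of that face. Hatch: aluminium plate 190 x 190 x 4 mm, 0.2 kg, its underside in the plane of the hinge axis, free edge 35 mm past this point. Shut, its face is 82 mm above the bench, plain from 15 to 80 mm either side of the slot
- dish: small steel dish of screws, 60 mm across, 14 mm high, on the unit's deck; origin at the centre of its underside; a bystander
- driver: screwdriver 160 mm long lying on the bench on the robot's side of the unit; a bystander
- perfboard: circuit board 130 x 90 mm with a small display; a bystander
- meter: grey multimeter 180 x 86 x 36 mm; a bystander
- solder: reel of solder, 52 mm across, 40 mm high; a bystander
- servo: small black servo motor, 54 x 20 x 43 mm; a bystander
- bracket: U-shaped aluminium bracket 50 x 30 x 32 mm; a bystander

How it is judged:
By the outcome, as a careful person would: the job done as asked, in the order asked, and still so for the second after the job is handed in, while the arm keeps its last pose, push and grip.
It also fails if it takes over 59 s, if anything falls off the work surface, if the arm or the gripper's body presses on something with over 40 N, if the wrist force passes 120 N, or if a joint passes its speed limit or range.

ROBOT

A 7-joint arm with a two-finger parallel gripper is mounted at the origin on the work surface. World frame = base frame: x ahead of the robot, y to its left, z up, the work surface at z = 0. Lengths are in m, angles in rad, forces in N, time in s.
With the tool pointing down it reaches from about 0.425 to 0.925 m from the base axis. Payload 6.8 kg.
Tool frame: the origin (TCP) lies midway between the tips of the shut fingers; the grasp point (between the pads) lies 19 mm behind it; x points along the fingers, y is the direction in which the jaws open and shut, and the axes are right-handed (so a half turn about x gives the same grasp; the last joint's range is limited). The gripper opens to 85 mm and grips with 20 to 120 N. Pads are 22 mm wide; open, the fingers measure 114 mm over their backs; the gripper's body (76 mm by 85 mm) begins 54 mm behind the grasp point. The pads swing forward as they close: fully open they stand 13 mm farther back than shut.
Start: joints at [1.235, 0.477, 0.022, 1.555, -0.011, 1.109, -0.083], TCP at [0.152, -0.658, 0.231] pointing down, gripper open.
Joint ranges: [-2.96, 2.96], [-0.34, 2.1], [-1.41, 1.46], [0.24, 2.44], [-1.37, 4.51], [0.17, 1.92], [-2.96, 2.96]. Speed limits (rad/s): [2.39, 2.39, 3.14, 3.14, 3.14, 3.14, 3.14].

INTERFACE

Orientations are given as a rotation vector (axis times angle).
In Python, from bench import r, viewer, nets gives the robot as it stands.
- The arm moves only by the shell command python3 -m pendant 'ROWS' [FORCE]. ROWS is JSON, one flat list of numbers, 5 for each row, row after row: the finger opening in mm, from 0 to 85.4, then the shift along the tool's x, y, z in mm, then the turn about the tool's x in rad. A call has 1 to 20 rows; each row shifts and turns the commanded pose from where the row before left it, along the tool's axes as they then stand; what a row does not reach is not made up. A row lasts 1/8 s, in which the tool goes at most 62.5 mm and 10.7 degrees, less where a joint would pass 70% of its speed; a pose out of reach is approached as far as the arm can. A call with a gripper value outside its range is refused whole. The fingers move at their own pace and stop on an object; FORCE is the grip in N (left out, the last holds). Time passes only in rows, so rows that do not move let the fingers close. It gives the time, the measured TCP pose, the force and the opening at its end, in the units of the state.
- r.get_obs(): the state, without advancing time (a new reading comes with each control period).
- viewer.grab_frame(name): name is "scene" or "top"; returns (picture, depth): 420x560x3 uint8, red, green, blue; 420x560 float32, m along the optical axis (not along the pixel's ray), 0 where there is no reading.
- viewer.calibration(name): a dict with "mtx" (3x3 intrinsics, pixels), "world_to_cam" (4x4, takes a point from world to camera coordinates). Camera axes: x right, y up, looking along -z (the intrinsics and any distortion apply to the point x, -y, -z); pixel columns grow to the right and rows downward; lengths in m; the calibration is good to about 2 mm. A picture is of the moment at which its call begins. calibration takes no time and is no camera call.
- r.hand_in(): hands the job in, once; it reports no verdict.
Trained networks look in the newest picture that a camera, given by its name, has taken for a name from the list of things; names that differ only in an ending like _2 or _b are one class to them, and where a whole thing is asked for, a point or a joint stands for the part that bears it (a point fixed in the world has none). Each returns a list of dicts, best first, with "score" (0 to 1); they miss things now and then, are a little off and sometimes report something else, mostly with a low value. They report only what shows in the picture. A call takes as long as a camera call.
- nets.look_for(name, camera): "location" ([x, y, z] in m, in world coordinates, good to about 4 mm: the middle of the surface that is visible of it).
- nets.silhouettes(name, camera): "mask" (420x560 bool, what is visible of it).
The state is a dict: "clock": time; "joints": joint angles; "qvel": joint speeds; "tau": joint torques, N m; "tcp_pos": TCP position; "orientation": TCP orientation; "contact_force": force on the tool from outside, world axes, zero at the start; "moment": the same for the moment, N m; "grip_width": finger opening in m.
Only numpy, scipy, OpenCV 4.12 (cv2) and the standard library are available. Lean on these libraries where they do the work, as an engineer would, in place of code of your own. Each camera call takes 0.05 s, during which the arm holds its last target. There are 200 camera calls.

## Working session

There is one attempt and no reset: what is moved stays moved. The work goes in short steps, Python scripts to look and compute and a shell command to move; the robot and the scene stay as the last step left them, time stands still between calls to the robot, and variables do not carry over. Pictures are saved under pics/ and viewed, about 8 in all and at most 12, crops included, and the job is handed in when it is done.

```bash
mkdir -p pics; ls; cat > h.py <<'E'
import numpy as np, cv2
from scipy.spatial.transform import Rotation as R
from bench import r, viewer, nets
def snap(cam,fn=None):
    p,d=viewer.grab_frame(cam)
    if fn: cv2.imwrite('pics/'+fn,p[:,:,::-1])
    return p,d
def px2w(cam,d,mask):
    c=viewer.calibration(cam);K=np.array(c["mtx"]);T=np.array(c["world_to_cam"])
    v,u=np.where(mask&(d>0));z=d[v,u]
    P=np.c_[(u-K[0,2])*z/K[0,0],-(v-K[1,2])*z/K[1,1],-z]
    return (P-T[:3,3])@T[:3,:3]
def w2px(cam,P):
    c=viewer.calibration(cam);K=np.array(c["mtx"]);T=np.array(c["world_to_cam"])
    P=np.atleast_2d(P)@T[:3,:3].T+T[:3,3]
    return np.c_[K[0,0]*P[:,0]/-P[:,2]+K[0,2],K[1,1]*-P[:,1]/-P[:,2]+K[1,2]]
E
python3 - <<'E'
from h import *
np.set_printoptions(precision=4,suppress=True)
o=r.get_obs();print(o['tcp_pos'],o['orientation'],o['clock'],o['contact_force'])
print(R.from_rotvec(o['orientation']).as_matrix())
for c in('scene','top'):
    p,d=snap(c,c+'0.png');print(c,viewer.calibration(c))
    for n in('unit','wing','hatch','slot','dish','seal_top','driver'):
        print(n,[(np.round(x['location'],3),round(x['score'],2)) for x in nets.look_for(n,c)][:3])
E
```

```text
pics
[ 0.1523 -0.657   0.2303] [ 2.1012  0.2423 -2.1019] 0.0 [ 0.7007 -0.7543  0.2104]
[[-0.0005  0.2259 -0.9742]
 [ 0.0017 -0.9742 -0.2259]
 [-1.     -0.0018  0.0001]]
scene {'mtx': array([[524.7155,   0.    , 277.5116],
       [  0.    , 524.7155, 208.5967],
       [  0.    ,   0.    ,   1.    ]]), 'world_to_cam': array([[ 0.8695,  0.494 ,  0.0017, -0.4501],
       [-0.3833,  0.6725,  0.6332,  0.1475],
       [ 0.3116, -0.5512,  0.774 , -1.8941],
       [ 0.    ,  0.    ,  0.    ,  1.    ]])}
unit [(array([0.558, 0.   , 0.067]), 0.87)]
wing [(array([ 0.317, -0.384,  0.002]), 0.64), (array([ 0.551, -0.117,  0.101]), 0.6)]
hatch [(array([0.544, 0.049, 0.181]), 0.69)]
slot [(array([0.545, 0.05 , 0.176]), 0.59), (array([ 0.562, -0.004,  0.073]), 0.25)]
dish []
seal_top []
driver [(array([ 0.396, -0.058,  0.023]), 0.77), (array([ 0.554, -0.12 ,  0.1  ]), 0.3)]
top {'mtx': array([[476.57  ,   0.    , 277.7617],
       [  0.    , 476.57  , 200.2744],
       [  0.    ,   0.    ,   1.    ]]), 'world_to_cam': array([[-0.0086, -0.9998,  0.0152, -0.0285],
       [ 0.9835, -0.0057,  0.1809, -0.513 ],
       [-0.1808,  0.0165,  0.9834, -1.1612],
       [ 0.    ,  0.    ,  0.    ,  1.    ]])}
unit [(array([ 0.537, -0.009,  0.071]), 0.86)]
wing []
hatch [(array([0.538, 0.055, 0.192]), 0.68)]
slot []
dish [(array([0.618, 0.135, 0.07 ]), 0.62), (array([ 0.545, -0.058,  0.081]), 0.6)]
seal_top [(array([ 0.541, -0.058,  0.084]), 0.76)]
driver [(array([ 0.387, -0.051,  0.024]), 0.84), (array([0.615, 0.135, 0.072]), 0.18)]
```

View pics/scene0.png

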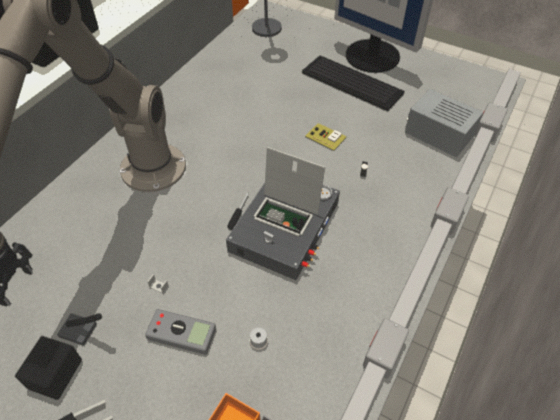

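View pics/top0.png

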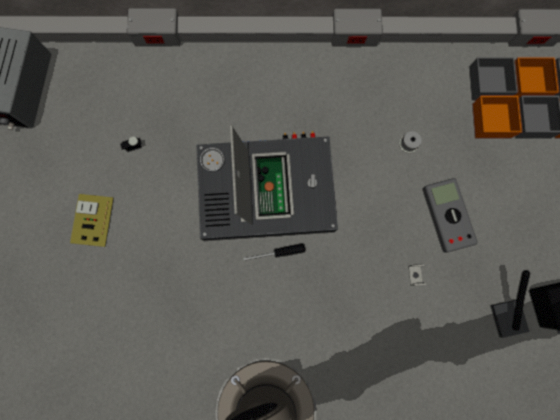

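```bash
cat > m.py <<'E'
from h import *
np.set_printoptions(precision=4,suppress=True)
for cam in('top','scene'):
    p,d=snap(cam)
    full=np.ones(d.shape,bool);P=px2w(cam,d,full)
    D=P[(abs(P[:,2]-.07)<.008)&(abs(P[:,0]-.55)<.2)&(abs(P[:,1])<.22)]
    print(cam,'deck z',np.median(D[:,2]),'rect',cv2.minAreaRect(D[:,:2].astype(np.float32)*1000))
    W=P[(P[:,2]>.087)&(P[:,2]<.12)&(np.hypot(P[:,0]-.55,P[:,1]+.117)<.03)]
    if len(W)>3: print('wing',len(W),W.mean(0),W[:,2].max(),cv2.minAreaRect(W[:,:2].astype(np.float32)*1000)); e,v=np.linalg.eigh(np.cov(W[:,:2].T));print(e**.5,v[:,1])
    H=P[(P[:,2]>.12)&(abs(P[:,0]-.55)<.12)&(abs(P[:,1]-.06)<.09)]
    if len(H)>20:
        c=H.mean(0);n=np.linalg.svd(H-c,full_matrices=False)[2][2];print('hatch',len(H),c,n,H.min(0),H.max(0))
    for n in('wing','dish'):
        for s in nets.silhouettes(n,cam)[:3]:
            v,u=np.where(s['mask']);print(n,s['score'],len(u),u.mean(),v.mean())
    u,v=w2px(cam,[.55,-.117,.1])[0].astype(int)
    cv2.imwrite(f'pics/w_{cam}.png',cv2.resize(p[v-30:v+30,u-40:u+40,::-1],None,fx=6,fy=6,interpolation=cv2.INTER_CUBIC))
E
python3 m.py; python3 -c "
import cv2,numpy as np
cv2.imwrite('pics/w.png',np.vstack([cv2.imread('pics/w_top.png')[60:300],cv2.imread('pics/w_scene.png')[60:300]]))"
```

```text
top deck z 0.06951807664568063 rect ((545.4934692382812, -1.408447265625), (241.73825073242188, 340.9008483886719), 3.4896130561828613)
wing 55 [ 0.5506 -0.1162  0.1018] 0.10635350722162788 ((551.9234619140625, -116.25485229492188), (9.167144775390625, 32.024330139160156), 87.04783630371094)
[0.0028 0.0096] [-0.9986  0.0527]
hatch 1161 [0.5385 0.0556 0.2066] [ 0.0585 -0.9887  0.1382] [0.4459 0.0392 0.12  ] [0.6371 0.0717 0.27  ]
wing 0.65 51 312.37254901960785 181.2156862745098
dish 0.72 1734 90.72491349480968 220.40196078431373
scene deck z 0.07070757075753928 rect ((543.3757934570312, -0.8355712890625), (242.9143524169922, 346.59765625), 3.3886871337890625)
wing 54 [ 0.5526 -0.1175  0.0993] 0.10916059880855228 ((552.1541748046875, -117.48824310302734), (30.66704559326172, 13.393104553222656), 6.726288795471191)
[0.0034 0.0096] [-0.9999  0.0161]
hatch 2167 [0.5421 0.0559 0.1969] [ 0.06   -0.9895  0.1318] [0.4429 0.0367 0.12  ] [0.6366 0.0759 0.2725]
dish 0.66 134 325.64179104477614 192.23880597014926
```

View pics/w.png

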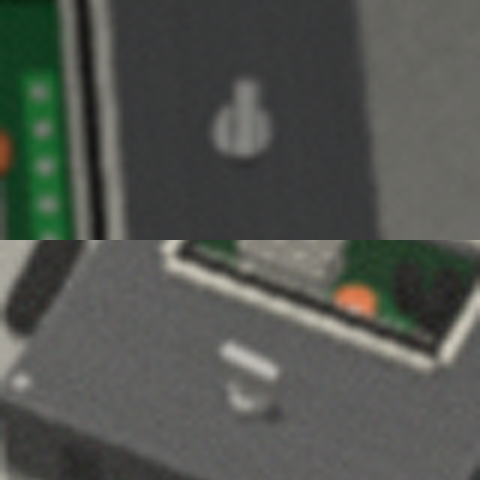

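The top crop shows the wing at about (312,181) in the top picture, lying almost along world x. That puts it crosswise at about 1.46 rad with the unit yawed 3.4°. The scene crop agrees. Next I move above the wing.

```bash
python3 -m pendant '[40,0,-27.3,-31.9,0, 40,0,-27.3,-31.9,0, 40,0,-27.3,-31.9,0, 40,0,-27.3,-31.9,0, 40,0,-27.3,-31.9,0, 40,0,-27.3,-31.9,0, 40,0,-27.3,-31.9,0, 40,0,-27.3,-31.9,0, 40,0,-27.3,-31.9,0, 40,0,-27.3,-31.9,0, 40,0,-27.3,-31.9,0, 40,0,-27.3,-31.9,0, 40,0,-27.3,-31.9,0, 40,0,-27.3,-31.9,0, 40,0,-27.3,-31.9,0, 40,0,-27.3,-31.9,0, 40,30,0,0,0.14, 40,30,0,0,0.14, 40,0,0,0,0]' 30
cat > st.py <<'E'
from h import *
import sys
# unit frame: print tool state; optional target in unit coords (mm) -> tool shift
np.set_printoptions(precision=4,suppress=True)
c=np.array([.5445,-.001,0]);U=R.from_euler('z',3.45,degrees=True).as_matrix()
o=r.get_obs();M=R.from_rotvec(o['orientation']).as_matrix()
print('t',o['clock'],'tcp',o['tcp_pos'],'unit',1000*U.T@(o['tcp_pos']-c),'F',o['contact_force'],'grip',o['grip_width'])
print('q',o['joints'],'tooly deg in unit',np.degrees(np.arctan2(*(U.T@M[:,1])[[1,0]])),'down',M[:,0])
for a in sys.argv[1:]:
    t=np.array(eval(a))/1000; print(a,'shift mm',1000*M.T@(U@t+c-o['tcp_pos']))
E
python3 st.py "(0,-115,86)"
```

```text
clock: 3.48
tcp_pos: [0.5494, -0.1166, 0.1694]
orientation: [-2.191, 0.055, 2.201]
contact_force: [-0.9, -0.2, 0.4]
grip_width: 0.0401
t 3.475 tcp [ 0.5494 -0.1166  0.1694] unit [  -2.076  -115.637   169.4356] F [-0.912  -0.1911  0.4062] grip 0.0401111529877373
q [ 0.2942  0.3755 -0.245   1.8744  0.1127  0.9095 -1.6256] tooly deg in unit -96.35478070566518 down [-0.0045  0.0005 -1.    ]
(0,-115,86) shift mm [83.4258 -0.8428 -2.3736]
```

```bash
python3 -m pendant '[40,21,-0.8,-2,0, 40,21,0,0,0, 40,21,0,0,0, 40,20,0,0,0, 40,0,0,0,0, 0,0,0,0,0, 0,0,0,0,0, 0,0,0,0,0, 0,0,0,0,0, 0,0,0,0,0]' 30; python3 st.py "(0,-115,86)"; python3 - <<'E'
from h import *
p,d=snap('scene'); u,v=w2px('scene',[.55,-.117,.1])[0].astype(int)
cv2.imwrite('pics/g.png',cv2.resize(p[v-50:v+50,u-60:u+60,::-1],None,fx=5,fy=5,interpolation=cv2.INTER_CUBIC))
E
```

```text
clock: 4.72
tcp_pos: [0.5541, -0.1172, 0.0899]
orientation: [-2.198, 0.059, 2.193]
contact_force: [-1.4, -2.2, 7.4]
grip_width: 0.008
t 4.725 tcp [ 0.5541 -0.1172  0.0899] unit [   2.5738 -116.6141   89.91  ] F [-1.4211 -2.2408  7.4203] grip 0.00799172090486935
q [ 0.2755  0.4842 -0.2267  1.9259  0.1567  0.7456 -1.6646] tooly deg in unit -96.46673122625435 down [ 0.0025 -0.0015 -1.    ]
(0,-115,86) shift mm [ 3.9011 -1.3192  2.7493]
```

View pics/g.png

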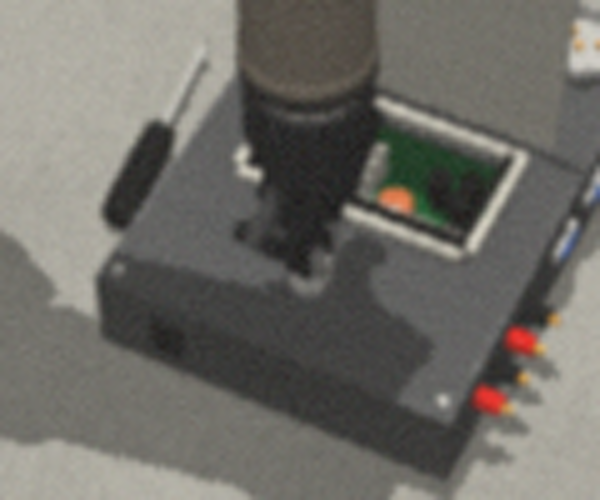

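The picture shows the fingers at (310,260) closed on the stud. The 8 mm opening is consistent with the 9 mm wing. With j7 at -1.66, a turn towards 0 would run out of range, so I turn towards 3.14.

```bash
python3 -m pendant '[0,0,0,2,0, 0,0,0,0,-0.168, 0,0,0,0,-0.168, 0,0,0,0,-0.168, 0,0,0,0,-0.168, 0,0,0,0,-0.168, 0,0,0,0,-0.168, 0,0,0,0,-0.168, 0,0,0,0,-0.168, 0,0,0,0,-0.168, 0,0,0,0,-0.168, 0,0,0,0,0, 0,0,0,0,0]' 30; python3 st.py "(0,-115,86)"
```

```text
clock: 6.4
tcp_pos: [0.5516, -0.1149, 0.0899]
orientation: [1.167, 1.235, -1.165]
contact_force: [-2.3, 2.6, 10.5]
grip_width: 0.0081
t 6.4 tcp [ 0.5516 -0.1149  0.0899] unit [   0.2212 -114.1555   89.9101] F [-2.3146  2.621  10.4613] grip 0.008083312671203796
q [ 0.5825  0.5506 -0.6319  1.9102  0.4361  0.8194 -0.225 ] tooly deg in unit -0.13163158629620436 down [ 0.0011  0.0004 -1.    ]
(0,-115,86) shift mm [ 3.9096 -0.2238  0.8463]
```

```bash
python3 -m pendant '[30,0,0,0,0, 30,0,0,0,0, 30,0,0,0,0, 30,-20,0,0,0, 30,-50,0,0,0, 30,-50,0,0,0, 30,-50,0,0,0, 30,-50,0,0,0, 0,0,-10,-40,0, 0,0,-10,-40,0, 0,0,-10,-40,0, 0,0,-10,-40,0, 0,0,-10,-40,0, 0,0,0,-40,0, 0,0,0,0,0, 0,0,0,0,0]' 30; python3 st.py "(-50,125,235)"; python3 m.py; python3 -c "
import cv2,numpy as np
cv2.imwrite('pics/w2.png',np.vstack([cv2.imread('pics/w_top.png')[60:300],cv2.imread('pics/w_scene.png')[60:300]]))"
```

```text
clock: 8.4
tcp_pos: [0.4875, 0.1204, 0.309]
orientation: [1.167, 1.235, -1.167]
contact_force: [-0.8, -0.6, -0.7]
grip_width: 0.0001
t 8.4 tcp [0.4875 0.1204 0.309 ] unit [-49.5597 124.5667 308.9738] F [-0.7515 -0.5766 -0.6571] grip 5.3150103526962906e-05
q [ 0.4072  0.217  -0.8836  1.8168  0.181   1.1912 -0.4753] tooly deg in unit -0.17775742103945788 down [ 0.0007 -0.0006 -1.    ]
(-50,125,235) shift mm [73.9732 -0.4875 -0.4762]
top deck z 0.06955290718797726 rect ((546.46435546875, -23.886642456054688), (241.71205139160156, 296.16278076171875), 3.6381866931915283)
wing 61 [ 0.5504 -0.1152  0.1005] 0.10821245851755365 ((550.5072021484375, -115.3557357788086), (29.839853286743164, 10.008747100830078), 89.95817565917969)
[0.0028 0.0091] [-0.0428  0.9991]
hatch 5576 [0.4859 0.0959 0.6173] [-0.527   0.8292 -0.1862] [0.43   0.039  0.1201] [0.6361 0.15   0.7109]
dish 0.5 13 220.53846153846155 155.3846153846154
scene deck z 0.07056794010964015 rect ((543.4056396484375, -2.2021331787109375), (244.2823028564453, 346.4440612792969), 3.565660238265991)
wing 46 [ 0.5521 -0.1171  0.0999] 0.1064611649219903 ((551.0086059570312, -116.50305938720703), (10.690404891967773, 36.234745025634766), 4.014113903045654)
[0.0032 0.0104] [-0.0837  0.9965]
hatch 6463 [0.5075 0.0791 0.4463] [ 0.0993 -0.9926  0.0698] [0.43   0.036  0.1201] [0.6364 0.1498 0.7111]
wing 0.61 60 268.4166666666667 235.03333333333333
```

View pics/w2.png

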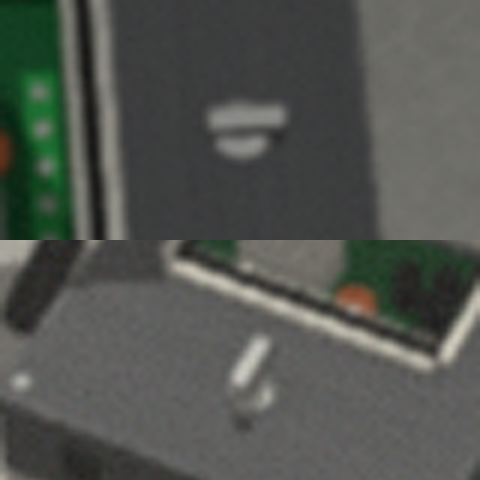

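The wing now stands in line: its long side is at 92.5° (top) and 94.8° (scene) against the unit's y axis at 93.45°. Both crops show it pointing at the hinge. Next I go behind the hatch and swing it.

```bash
python3 -m pendant '[0,24,0,0,0, 0,24,0,0,0, 0,24,0,0,0, 0,0,0,17.5,0, 0,0,0,17.5,0, 0,0,0,17.5,0, 0,0,0,17.5,0, 0,0.5,0,14,0, 0,1,0,14,0, 0,3,0,13.5,0, 0,3.6,0,13.5,0, 0,5,0,13,0, 0,6,0,12.6,0, 0,7.2,0,12,0, 0,8.3,0,11.2,0, 0,0,0,0,0]' 30; python3 st.py "(-50,-48.7,203)"; python3 - <<'E'
from h import *
p,d=snap('scene','hatch1.png')
cv2.imwrite('pics/h1.png',cv2.resize(p[100:300,180:400,::-1],None,fx=3,fy=3))
E
```

```text
clock: 10.7
tcp_pos: [0.4966, -0.054, 0.2006]
orientation: [1.167, 1.236, -1.17]
contact_force: [0.3, 0.4, -0.3]
grip_width: 0.0003
t 10.7 tcp [ 0.4966 -0.054   0.2006] unit [-51.0306 -50.0464 200.5891] F [ 0.2618  0.4297 -0.2532] grip 0.0002647846103342551
q [ 0.6392  0.3181 -0.776   1.9582  0.2682  0.972  -0.2101] tooly deg in unit -0.28337387772756406 down [-0.0023 -0.0001 -1.    ]
(-50,-48.7,203) shift mm [-2.4132  1.0184 -1.3516]
```

View pics/h1.png

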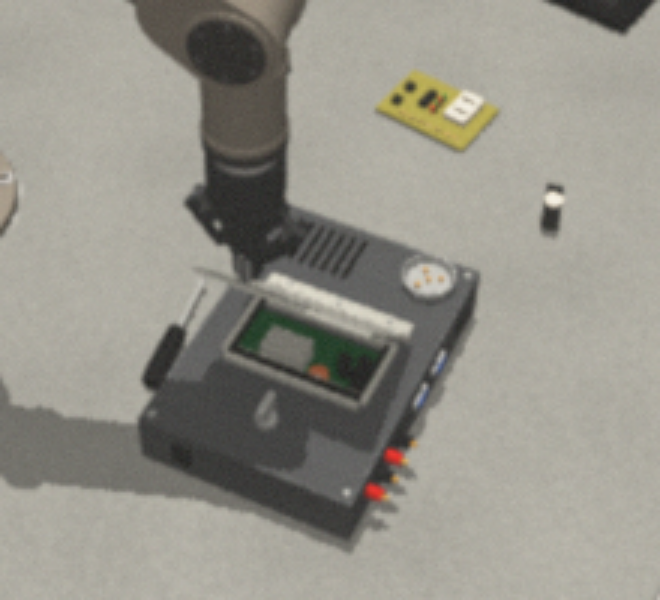

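The hatch is at about 50°, its free edge running from (200,270) to (410,330) in the crop, with the finger behind it. The wing at (268,410) and the dish are untouched. I keep following the arc down.

```bash
python3 -m pendant '[0,8.5,0.5,9.5,0, 0,9.6,0.5,10,0, 0,11,0,8.3,0, 0,11.2,0,8.3,0, 0,12.5,0,6.2,0, 0,12.5,0,6.2,0, 0,13,0,4,0, 0,13,0,4,0, 0,0,0,0,0]' 30; python3 st.py "(-50,-108,90)"; python3 - <<'E'
from h import *
P=None
for cam in('top','scene'):
    p,d=snap(cam,cam+'_h2.png')
    P=px2w(cam,d,np.ones(d.shape,bool));c=np.array([.5445,-.001,0]);Q=(P-c)@R.from_euler('z',3.45,degrees=True).as_matrix()
    H=Q[(Q[:,0]>20)&(Q[:,0]<90)] if 0 else Q[(Q[:,0]>.025)&(Q[:,0]<.085)&(Q[:,1]<.02)&(Q[:,1]>-.145)&(Q[:,2]>.073)&(Q[:,2]<.2)]
    a=np.polyfit(H[:,1],H[:,2],1);print(cam,len(H),'angle',-np.arctan(a[0]),'z at slot',np.polyval(a,-.115))
E
```

```text
clock: 11.88
tcp_pos: [0.5007, -0.1092, 0.1092]
orientation: [1.167, 1.238, -1.169]
contact_force: [0.7, 1.2, 0.3]
grip_width: -0.0001
t 11.875 tcp [ 0.5007 -0.1092  0.1092] unit [ -50.201  -105.417   109.1812] F [0.6643 1.2073 0.3346] grip -0.00014895695599191188
q [ 0.6497  0.4609 -0.6872  2.011   0.4004  0.8077 -0.2127] tooly deg in unit -0.19553683377604705 down [-0.0022  0.0005 -1.    ]
(-50,-108,90) shift mm [19.1791  0.2517  2.5942]
top 899 angle 0.16632059501575908 z at slot 0.10714821635692251
scene 777 angle 0.14379930423895454 z at slot 0.10656549182006492
```

```bash
python3 -m pendant '[0,6.5,0,1,0, 0,6.5,0,1,0, 0,6,0,0.6,0, 0,3,0,0,0, 0,2.5,0,0,0, 0,2.5,0,0,0, 0,0,0,0,0]' 30; python3 st.py "(-50,-108,82)"
```

```text
clock: 12.85
tcp_pos: [0.5018, -0.1122, 0.0835]
orientation: [1.167, 1.235, -1.168]
contact_force: [-0.8, -2.4, 3.7]
grip_width: -0.0002
t 12.85 tcp [ 0.5018 -0.1122  0.0835] unit [ -49.3321 -108.3789   83.5159] F [-0.796  -2.4104  3.6976] grip -0.00021580272067021748
q [ 0.6291  0.4996 -0.66    2.0258  0.4421  0.7589 -0.2431] tooly deg in unit -0.2048330752062444 down [ 0.     -0.0007 -1.    ]
(-50,-108,82) shift mm [ 1.5156 -0.6692 -0.3776]
```

Past the wing and onto the seal. Now I press gradually.

```bash
python3 -m pendant '[0,2,0,0,0, 0,1.5,0,0,0, 0,0,0,0,0, 0,0,0,0,0]' 30;  python3 -m pendant '[0,2,0,0,0, 0,0,0,0,0, 0,0,0,0,0]' 30; python3 -m pendant '[0,2,0,0,0, 0,0,0,0,0, 0,0,0,0,0]' 30
```

```text
clock: 13.35
tcp_pos: [0.5019, -0.1123, 0.0818]
orientation: [1.166, 1.234, -1.169]
contact_force: [-8.5, -1.9, 24.0]
grip_width: 0.0002
clock: 13.72
tcp_pos: [0.5021, -0.1123, 0.0814]
orientation: [1.165, 1.232, -1.169]
contact_force: [-14.8, -1.8, 44.8]
grip_width: 0.0001
clock: 14.1
tcp_pos: [0.5022, -0.1123, 0.081]
orientation: [1.164, 1.231, -1.17]
contact_force: [-20.3, -1.3, 62.7]
grip_width: 0.0
```

The plate is hard on the frame: stiffness has jumped and z has stopped at about 81–82 mm. 63 N is more than needed, so I ease off.

```bash
python3 -m pendant '[0,-1.5,0,0,0, 0,-1.5,0,0,0, 0,-0.3,0,0,0, 0,0,0,0,0]' 30; python3 st.py; python3 - <<'E'
from h import *
U=R.from_euler('z',3.45,degrees=True).as_matrix();c=np.array([.5445,-.001,0]);im=[]
for cam in('top','scene'):
    p,d=snap(cam); P=px2w(cam,d,np.ones(d.shape,bool));Q=(P-c)@U
    H=Q[(Q[:,0]>.025)&(Q[:,0]<.09)&(Q[:,1]<.02)&(Q[:,1]>-.145)&(Q[:,2]>.073)&(Q[:,2]<.1)]
    a=np.polyfit(H[:,1],H[:,2],1);print(cam,len(H),'angle',-np.arctan(a[0]),'z at slot',np.polyval(a,-.115))
    W=Q[(np.hypot(Q[:,0],Q[:,1]+.115)<.025)&(Q[:,2]>.09)&(Q[:,2]<.115)];print('wing',len(W),W.mean(0),np.linalg.eigh(np.cov(W[:,:2].T))[1][:,1])
    u,v=w2px(cam,[.55,-.06,.09])[0].astype(int)
    im.append(cv2.resize(p[v-50:v+50,u-80:u+80,::-1],None,fx=3,fy=3,interpolation=cv2.INTER_CUBIC))
cv2.imwrite('pics/end.png',np.vstack(im))
E
```

```text
clock: 14.6
tcp_pos: [0.502, -0.1123, 0.0817]
orientation: [1.166, 1.233, -1.169]
contact_force: [-9.9, -2.4, 30.7]
grip_width: -0.0001
t 14.6 tcp [ 0.502  -0.1123  0.0817] unit [ -49.0905 -108.5312   81.6761] F [-9.8552 -2.3903 30.7447] grip -8.629276862494497e-05
q [ 0.6254  0.5021 -0.6571  2.0268  0.4475  0.7557 -0.2487] tooly deg in unit -0.21531619289944356 down [ 0.0003 -0.0029 -1.    ]
top 1005 angle 0.004042190491462284 z at slot 0.08156409639922006
wing 0 [nan nan nan] [nan nan]
scene 917 angle -0.0003403467099198868 z at slot 0.0825304667872404
wing 43 [ 0.00022705 -0.11620507  0.10057457] [-0.02172822  0.99976391]<stdin>:7: RuntimeWarning: Mean of empty slice.
  ret = um.true_divide(
  avg = a.mean(axis, **keepdims_kw)
<stdin>:7: RuntimeWarning: Degrees of freedom <= 0 for slice
  c *= np.true_divide(1, fact)
  c *= np.true_divide(1, fact)
```

View pics/end.png

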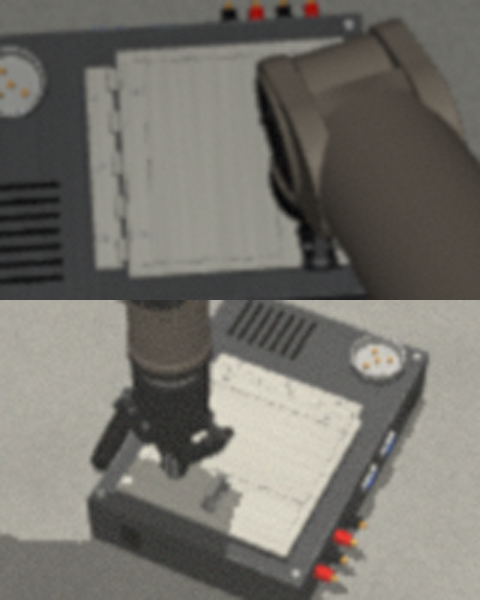

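Both views show the hatch lying flat on the frame. The fingers press beside the slot at (175,465) in the lower half of the picture, and the wing stands up through the slot at (218,490). Handing in.

```bash
python3 -c "
from bench import r
print(r.hand_in()); print(r.get_obs()['contact_force'])"
```

```text
the job is handed in; nothing more can be done
None
the job is handed in; nothing more can be done
```

The hatch is shut over the wing and pressed fully home, and the job was handed in at about 14.6 s with the shut fingers still holding it down.

- **Wing:** I turned it with the gripper from about 1.46 to about 3.14 rad, because turning it to 0 would have run the last joint out of range. With the hatch still open, the two cameras put it within about 1.5° of in line. After shutting, the scene camera put it about 1° off, standing up through the slot.
- **Hatch:** I swung it down from behind and pressed about 49 mm to the robot's side of the slot. The last checks gave an opening angle of 0.004 rad (top) and 0.000 rad (scene), with the face 82 mm above the bench. The fingers were pressing down with about 31 N, plus about 10 N sideways.
- **Pressing force:** It peaked briefly at about 63 N at the fingertips while I checked for the hard stop, and I then eased it off.
- **Not confirmed:** In the last check the top camera could not see the wing, because the arm was in the way. The dish and driver looked unmoved in the last pictures, but I did not measure them or the other things again.

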